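# Clamp a circuit board in its holder

## Task

Push the circuit board's carrier fully home against the stop of its holder, then take the orange flat-blade driver and turn both clamp screws clockwise to their end stops, so that the yellow lugs hold the carrier down; hang the driver back upright in its grey stand. Turn the screws only with that driver, never with the gripper, and leave the blue driver and all the other things on the counter where they are.

Things in the scene. Friction and masses are not known exactly. Their poses are not given: they have to be found in the camera images.
- jig: board holder fixed to the counter: dark base plate 180 (x) x 160 (y) x 12 mm, grey rails 34 mm wide along x on both sides (tops 21 mm up) leave a channel 88 mm wide; an aluminium stop bar (top 24 mm up) closes its far (+x) end. Origin under the base's centre, x along the channel towards the stop, z up
- jig_stop (a point): point on the stop bar's near face, in the middle of the channel, 80 mm from the jig's origin along jig x, 18 mm above the counter; x as the jig
- carrier: loose aluminium plate 90 (x) x 82 (y) x 6 mm with a green circuit board, lying in the channel, underside 12 mm above the counter. Origin under its centre; x towards its far edge (45 mm away), which touches the stop when fully home. A red upright tab along the near edge, 44 mm wide, 4 mm thick, rises to 28 mm above the underside; its near face is 45 mm behind the origin
- clamp_left (a joint): left (+y) clamp screw on the rail at jig (30, 60) mm: 0 = lug along the rail, grows as it turns clockwise seen from above, 1.5 rad = end stop, fully home, with the lug across the carrier's edge. Stiff: about 0.08 N m
- clamp_left_slot (a point): centre of the left screw head's top face (40 mm above the counter), turning with it. Brass head 31 mm across; straight slot 8 mm wide, 9 mm deep, open at both ends, running along this point's x. The yellow lug (13 mm wide, reaching 31 mm from the axis, below the head) points along point +x. At joint 0 point x is jig +x
- clamp_right (a joint): right (-y) clamp screw at jig (30, -60) mm: same, clockwise seen from above, 0 to 1.5 rad = fully home
- clamp_right_slot (a point): as for the left one, on the right screw; at joint 0 point x is jig -x
- driver_flat: loose flat-blade driver, orange handle, 0.11 kg, hanging upright in the grey stand. Origin at the blade's bottom centre, z up to the handle. Blade 20 mm wide along x, 4 mm thick, 16 mm tall; shank 10 mm diameter; black collar disc 38 mm across, 50 to 56 mm up; square handle 24 x 24 mm, sides along x and y, 56 to 118 mm up; white line on its top (121 mm) along the blade
- stand_flat: fixed grey stand block 52 x 52 x 70 mm with a square through hole 26 x 26 mm; the driver's collar rests on its top, so that the blade's bottom is 20 mm above the counter. Origin under its centre, z up
- stand_round: fixed black stand block, same size, holding the blue driver. Origin under its centre
- driver_round: blue-handled driver with a round pin tip, same size and handle as the orange one, hanging in the black stand; wrong tool, leave it. Origin at the tip's bottom centre, z up
- flux: amber bottle, 32 mm diameter, 80 mm tall, upright; bystander, origin under its centre
- tin: steel tin, 52 mm diameter, 34 mm tall; bystander, origin under its centre
- spool: yellow spool, 48 mm diameter, 34 mm tall; bystander, origin under its centre
- tweezers: red-handled tweezers lying flat, 136 x 18 mm, 7 mm tall; bystander, origin at the middle underneath, x towards the tips
- brush: small brush lying flat, 130 mm long; bystander, origin underneath, x towards the bristles
- partbox: small cardboard box 75 x 55 x 30 mm; bystander, origin under its centre
- loupe: black round loupe, 60 mm diameter, 26 mm tall; bystander, origin under its centre
Things that resemble listed ones, but are neither listed nor needed, are in the scene too. Leave any turquoise look-alike of the carrier alone.

How it is judged:
On the way, in this order (a step that is already met when the one before it is completed fails the run):
1. the carrier is fully home against the stop (x of carrier in the frame of jig above 0.031 m and z of carrier in the frame of jig below 0.016 m and angle between the x axis of carrier and the x axis of jig, either way round below 0.1 rad and angle between carrier's own z axis and vertical below 0.05 rad), for 0.2 s.
2. both clamp screws are turned home over the carrier (all of step 1 and value of joint each of clamp_left, clamp_right above 1.3 rad), for 0.2 s.
At the end, for the whole second after the job is handed in: the carrier lies flat in the holder with its far edge within 4 mm of the stop, both clamp screws read more than 1.3 rad (end stop 1.5), and the orange driver hangs upright (within 0.08 rad) in the grey stand with its collar on the stand's top (within 4 mm), at rest (all of step 2 and horizontal distance between driver_flat and stand_flat below 0.008 m and height (world z) of driver_flat below 0.024 m and angle between driver_flat's own z axis and vertical below 0.08 rad and linear speed of each of driver_flat, carrier below 0.02 m/s); the robot touches nothing.
It fails at once if a clamp screw is pushed or turned by the gripper or the arm itself (contact force between any of the fingers, the arm and clamp_left above 2 N or contact force between any of the fingers, the arm and clamp_right above 2 N).
It fails at once if the blue driver or a bystander is moved more than 30 mm (distance of any of driver_round, flux, tin, spool, tweezers, brush, partbox, loupe from where it was at the start of the episode above 0.03 m).
It fails at once if the blue driver is used on a clamp screw (contact force between driver_round and clamp_left above 1 N or contact force between driver_round and clamp_right above 1 N).
It also fails if it takes over 67 s, if anything falls off the work surface, if the arm or the gripper's body presses on something with over 40 N, if the wrist force passes 120 N, or if a joint passes its speed limit or range.

## Robot

A 7-joint arm with a two-finger parallel gripper is mounted at the origin on the work surface. World frame = base frame: x ahead of the robot, y to its left, z up, the work surface at z = 0. Lengths are in m, angles in rad, forces in N, time in s.
With the tool pointing down it reaches from about 0.4 to 0.875 m from the base axis. Payload 6.5 kg.
Tool frame: the origin (TCP) lies at the very end of the fingers, on their centre line; the grasp point (between the pads) lies 19 mm behind it (env.hold_point_z is the distance from the TCP to the grasp point, in m); z points along the fingers, y is the line along which they close (so a half turn about z gives the same grasp; the last joint's range is limited). The gripper opens to 88 mm and grips with 3 to 60 N. Pads are 18 mm wide; open, the fingers measure 123 mm over their backs; the gripper's body (75 mm by 187 mm) begins 45 mm behind the grasp point.
Start: joints at [-1.314, 0.536, -0.004, 1.538, 0.003, 1.067, -0.071], TCP at [0.206, 0.616, 0.239] pointing down, gripper open.
Joint ranges: [-2.7, 2.7], [-0.37, 2.16], [-1.27, 1.26], [0.24, 2.4], [-1.31, 4.45], [0.19, 1.91], [-2.76, 2.76]. Speed limits (rad/s): [2.39, 2.39, 3.14, 3.14, 3.14, 3.14, 3.14].

## Interface

Orientations are given as a 3x3 rotation matrix whose columns are the frame's x, y, z axes.
In Python, from cell import env, viewer gives the robot as it stands. The module is installed in compiled form; this text tells all that it offers.
- The arm moves only by the tool drive_tool, never from a script. Its argument "targets" is a list of rows, each a list of 2 entries, a list of its own where there are three numbers: the shift along the world's x, y, z each as a share of 100 mm, from -1 to 1, then the turn about the world's z as a share of 120 degrees, from -1 to 1. In form: [[[dx, dy, dz], turn], ...]. A call has 1 to 12 rows; each row is the pose to reach, as a shift and turn from the pose commanded when the call began; what a row does not reach only later rows make up. A row lasts 1/8 s, in which the tool goes at most 62.5 mm and 10.7 degrees, less where a joint would pass 70% of its speed; a pose out of reach is approached as far as the arm can. A call with a number of a shift or a turn outside -1 to 1 is refused whole. A call with a gripper value outside its range is refused whole. "claw" is the closure, from 0 (fully open) to 1 (shut), set as the call begins (left out, the last holds). The fingers move at their own pace and stop on an object; "force" is the grip in N (left out, the last holds). Time passes only in rows, so rows that repeat a pose let the fingers close. It gives the time, the measured TCP pose, the force, the opening and the grip force at its end, in the units of the state.
- env.read_state(): the state, without advancing time (a new reading comes with each control period).
- viewer.get_image(name): name is "scene" or "side" or "wrist"; returns the picture (480x640x3 uint8, blue, green, red); there is no depth.
- viewer.get_calibration(name): a dict with "vertical_fov" (degrees; the focal length in pixels is half the picture's height over the tangent of half this angle, whatever the lens; pixels are square), "cx", "cy" (the principal point, pixels), "rvec" (rotation vector, rad) and "tvec" (3), from world to camera coordinates, as OpenCV has them. Camera axes: x right, y down, z forward; pixel columns grow to the right and rows downward; lengths in m; the calibration is good to about 2 mm. A picture is of the moment at which its call begins: read the wrist's pose just before it. get_calibration takes no time and is no camera call; for the wrist camera it gives the pose at the moment of the call.
- env.sign_off(): hands the job in; it is judged then, once.
The state is a dict: "time": time; "qpos": joint angles; "qd": joint speeds; "tau": joint torques, N m; "tcp_pos": TCP position; "tcp_rot": TCP orientation; "ft_force": force on the tool from outside, world axes, zero at the start; "moment": the same for the moment, N m; "width": finger opening in m; "grip_force": force on a finger pad.
Only numpy, scipy, OpenCV 4.12 (cv2) and the standard library are available. Lean on these libraries where they do the work, as an engineer would, in place of code of your own. Each camera call takes 0.05 s, during which the arm holds its last target. There are 200 camera calls.

## Working session

There is one attempt and no reset: what is moved stays moved. The work goes in short steps, Python scripts to look and compute and a tool call to move; the robot and the scene stay as the last step left them, time stands still between calls to the robot, and variables do not carry over. Pictures are saved under pics/ and viewed, at most 10 in all, crops included, and the job is handed in when it is done.

Besides the shell and the picture viewer there is one more tool, called after "Request:" as name([rows], argument=value, ...), one row to a line, values as JSON. drive_tool: Moves the arm, as the interface text tells. Shift numbers are shares of 100 mm and turn numbers shares of 120 degrees, none past 1 either way. Its arguments: {"type":"object","properties":{"targets":{"type":"array","items":{"type":"array"}},"claw":{"type":"number"},"force":{"type":"number"}},"required":["targets"]}

```bash
mkdir -p pics; ls; cat > h.py <<'E'
import numpy as np,cv2
from cell import env,viewer
def cam(n):
    c=viewer.get_calibration(n); f=240/np.tan(np.radians(c["vertical_fov"])/2)
    K=np.array([[f,0,c["cx"]],[0,f,c["cy"]],[0,0,1]]); R=cv2.Rodrigues(np.array(c["rvec"],float))[0]; t=np.array(c["tvec"],float).ravel()
    return K,R,t
def ray(C,uv,z):
    K,R,t=C; o=-R.T@t; d=R.T@np.linalg.inv(K)@np.array([uv[0],uv[1],1.]); return o+d*(z-o[2])/d[2]
def proj(C,p):
    K,R,t=C; q=K@(R@np.array(p,float)+t); return q[:2]/q[2]
E
python3 - <<'E'
from h import *
a=viewer.get_image("scene");b=viewer.get_image("side")
cv2.imwrite("pics/scene.png",a);cv2.imwrite("pics/side.png",b)
s=env.read_state();print(s["time"],s["tcp_pos"],s["tcp_rot"],s["width"])
for n in("scene","side","wrist"):
    K,R,t=cam(n);print(n,K[0,0],-R.T@t,R[2])
E
```

```text
pics
0.1 [0.20603086 0.61591727 0.23793734] [[-9.48373480e-01  3.17155468e-01 -3.88087517e-04]
 [ 3.17155689e-01  9.48372333e-01 -1.47889849e-03]
 [-1.00989280e-04 -1.52563228e-03 -9.99998831e-01]] 0.0880897602880923
scene 550.4934260425542 [ 1.56902194 -0.4767245   0.7599917 ] [-0.7675874   0.34417616 -0.54069617]
side 584.6611411909684 [ 0.43536038 -1.12617829  0.77219772] [ 0.12306269  0.81982589 -0.55923258]
wrist 369.53746971639197 [0.13839541 0.63903457 0.38486604] [ 0.26001042 -0.08773729 -0.96161154]
```

View pics/scene.png

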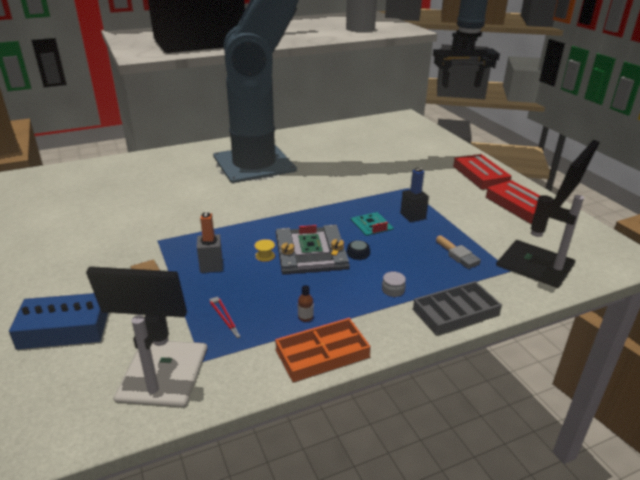

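View pics/side.png

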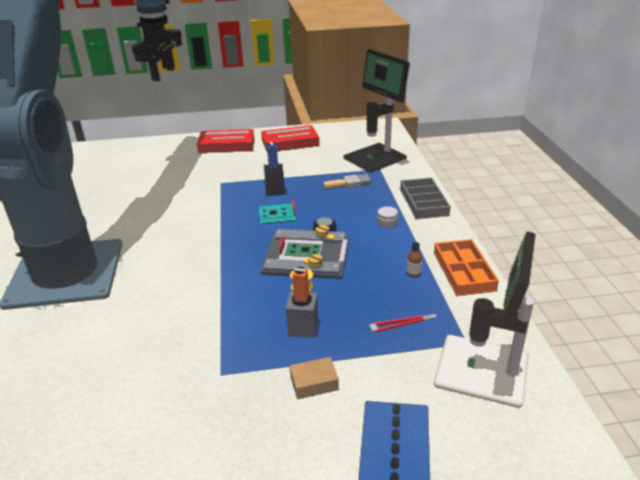

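Scene view: the orange driver in the grey stand is at (207,240), with the blue driver in the black stand at (417,190), which is the wrong one. The carrier with the red tab is in the jig at (311,243), and its turquoise look-alike is at (372,222). The screws are at about (288,248) and (337,245). I pick the orange driver and the jig carrier, and check both in one crop.

```bash
python3 - <<'E'
from h import *
a=cv2.imread("pics/scene.png");c=a[195:285,185:385];cv2.imwrite("pics/crop1.png",cv2.resize(c,(800,360),interpolation=cv2.INTER_CUBIC))
S=cam("scene");D=cam("side")
for n,uv,z in(("drv top",(207,214),.141),("scL",(288,246),.04),("scR",(337,243),.04),("tab",(308,228),.04),("blue",(417,170),.141),("spool",(264,244),.034),("loupe",(359,247),.026)):print(n,ray(S,uv,z))
for n,uv,z in(("drv top",(302,269),.141),("scL",(322,230),.04),("scR",(315,259),.04),("tab",(281,243),.04)):print(n,ray(D,uv,z))
E
```

```text
drv top [ 0.50201971 -0.26800307  0.141     ]
scL [ 0.54996248 -0.0955656   0.04      ]
scR [0.58372273 0.01678847 0.04      ]
tab [ 0.49376335 -0.02027721  0.04      ]
blue [0.49165932 0.28708006 0.141     ]
spool [ 0.5108348 -0.1421417  0.034    ]
loupe [0.60125645 0.06761115 0.026     ]
drv top [ 0.50483932 -0.2690633   0.141     ]
scL [0.57934468 0.01167868 0.04      ]
scR [ 0.54783068 -0.1007751   0.04      ]
tab [ 0.48065359 -0.02516508  0.04      ]
```

View pics/crop1.png

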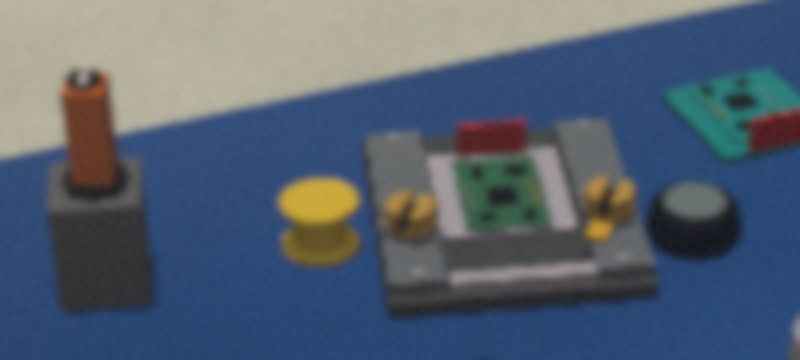

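The crop confirms the choice: orange driver in the grey stand, the carrier with its red tab nearest the robot, both lugs along the rails, and the stop at the far side. I'm bringing the wrist camera over the jig.

Request:
drive_tool([
  [[0.33, -0.33, 0], 0],
  [[0.67, -0.67, 0], 0],
  [[1, -1, 0], 0],
])

```text
time: 0.48
tcp_pos: [0.3071, 0.515, 0.2383]
tcp_rot: [[-0.948, 0.317, -0.0], [0.317, 0.948, -0.001], [-0.0, -0.001, -1.0]]
ft_force: [0.9, 0.5, 0.1]
width: 0.0882
grip_force: 0.0
```

Request:
drive_tool([
  [[0.33, -0.33, 0], 0],
  [[0.67, -0.67, 0], 0],
  [[1, -1, 0], 0],
])

```text
time: 0.85
tcp_pos: [0.4071, 0.4149, 0.2384]
tcp_rot: [[-0.948, 0.317, -0.0], [0.317, 0.948, -0.001], [0.0, -0.001, -1.0]]
ft_force: [0.4, 0.9, 0.2]
width: 0.0881
grip_force: 0.0
```

Request:
drive_tool([
  [[0.4, -0.4, 0], 0],
  [[0.7, -0.7, 0], 0],
  [[0.9, -1, 0], 0],
])

```text
time: 1.23
tcp_pos: [0.4974, 0.3147, 0.2384]
tcp_rot: [[-0.948, 0.318, -0.0], [0.318, 0.948, -0.001], [-0.0, -0.001, -1.0]]
ft_force: [-0.8, 0.7, -0.0]
width: 0.0878
grip_force: 0.0
```

Request:
drive_tool([
  [[0, -0.5, 0], 0],
  [[0, -1, 0], 0],
])

```text
time: 1.48
tcp_pos: [0.4961, 0.2147, 0.2383]
tcp_rot: [[-0.948, 0.317, -0.0], [0.317, 0.948, -0.0], [0.0, -0.001, -1.0]]
ft_force: [0.5, -0.8, 0.2]
width: 0.088
grip_force: 0.0
```

Request:
drive_tool([
  [[0, -0.5, 0], 0],
  [[0, -1, 0], 0],
])

```text
time: 1.72
tcp_pos: [0.4958, 0.1147, 0.2385]
tcp_rot: [[-0.948, 0.317, -0.0], [0.317, 0.948, -0.0], [0.0, -0.0, -1.0]]
ft_force: [0.8, -1.0, -0.6]
width: 0.0881
grip_force: 0.0
```

Request:
drive_tool([
  [[0, -0.5, 0], 0],
  [[0, -1, 0], 0],
])

```text
time: 1.98
tcp_pos: [0.4958, 0.0148, 0.2386]
tcp_rot: [[-0.948, 0.317, -0.0], [0.317, 0.948, -0.0], [0.0, -0.0, -1.0]]
ft_force: [0.2, 0.6, -1.5]
width: 0.0879
grip_force: 0.0
```

Request:
drive_tool([
  [[0, -0.5, 0], 0],
  [[0, -0.6, 0], 0],
  [[0, -0.6, 0], 0],
  [[0, -0.6, 0], 0],
])

```text
time: 2.48
tcp_pos: [0.4962, -0.0417, 0.2385]
tcp_rot: [[-0.949, 0.315, -0.0], [0.315, 0.949, 0.001], [0.001, 0.001, -1.0]]
ft_force: [-0.9, -0.0, -1.2]
width: 0.0883
grip_force: 0.0
```

```bash
python3 - <<'E'
from h import *
s=env.read_state();C=cam("wrist");a=viewer.get_image("wrist");cv2.imwrite("pics/w1.png",a)
import pickle;pickle.dump(C,open("w1.pkl","wb"))
print(s["time"],s["qpos"],s["tcp_pos"],s["tcp_rot"],s["width"],s["qd"])
for p in((.55,-.1,.04),(.583,.015,.04),(.502,-.268,.141)):print(proj(C,p))
E
```

```text
2.475 [-0.20294209  0.2794515   0.23506718  1.94479392 -0.08137616  0.92660502
  1.32293786] [ 0.49624342 -0.04166501  0.23852725] [[-9.49190848e-01  3.14700840e-01 -3.40377558e-04]
 [ 3.14700520e-01  9.49190709e-01  7.62407817e-04]
 [ 5.63013595e-04  6.16553527e-04 -9.99999651e-01]] 0.08827362270741956 [-0.00666885 -0.00057989  0.00025767 -0.00090325  0.00181455 -0.00076012
  0.00438375]
[284.65358309 280.27651703]
[404.0438996  275.63851085]
[ 37.15998376 341.06183694]
```

View pics/w1.png

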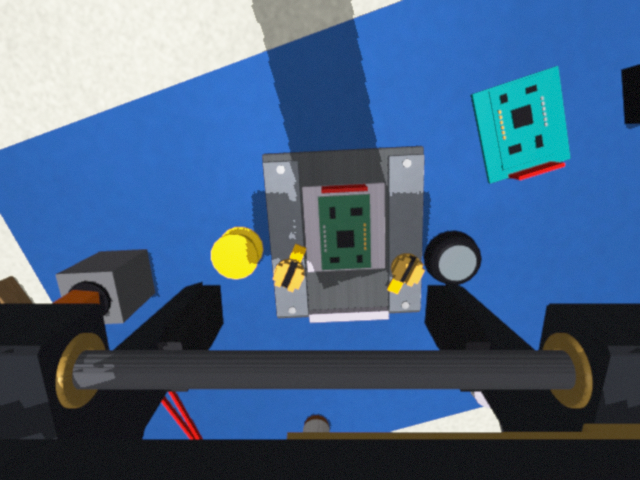

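Wrist view: right screw head at about (290,272) with its lug up-right at (299,252), left screw head at about (405,270) with its lug at (393,286), red tab at (344,188), stop at (349,317). The orange handle is at (85,297), partly behind the finger. Next I'll measure yaw and positions.

```bash
cat > m1.py <<'E'
from h import *
import pickle
C=pickle.load(open("w1.pkl","rb"));a=cv2.imread("pics/w1.png");h=cv2.cvtColor(a,cv2.COLOR_BGR2HSV)
for n,uv in(("00",(281,170)),("01",(407,163)),("10",(292,311)),("11",(405,305))):print(n,ray(C,uv,.022)[:2])
def blobs(m,roi,amin=25):
    k=np.zeros(m.shape,np.uint8);x0,y0,x1,y1=roi;k[y0:y1,x0:x1]=m[y0:y1,x0:x1]
    cs,_=cv2.findContours(k,cv2.RETR_EXTERNAL,cv2.CHAIN_APPROX_NONE);return [c for c in cs if cv2.contourArea(c)>amin]
red=cv2.inRange(h,(0,150,70),(6,255,255))|cv2.inRange(h,(174,150,70),(180,255,255))
for c in blobs(red,(300,170,390,200)):
    r=cv2.boundingRect(c);print("tab",r,cv2.minAreaRect(c))
    p=c[:,0,:];w=[ray(C,q,.04)[:2] for q in(( r[0],p[p[:,0]<r[0]+3,1].min()),(r[0]+r[2],p[p[:,0]>r[0]+r[2]-4,1].min()))];print(w,np.linalg.norm(w[1]-w[0]))
white=cv2.inRange(h,(0,0,190),(180,60,255))
for c in blobs(white,(300,300,400,330)):
    r=cv2.minAreaRect(c);print("stop",r)
    b=cv2.boxPoints(r);print([ray(C,q,.024)[:2].round(4) for q in b])
for roi in((270,240,318,296),(380,245,428,300)):
    y=cv2.inRange(h,(15,120,60),(32,255,255))
    for c in blobs(y,roi):print("brass/lug",cv2.contourArea(c),cv2.minAreaRect(c),np.mean([h[q[1],q[0]] for q in c[:,0]],0))
cv2.imwrite("pics/c2.png",cv2.resize(a[140:325,255:435],(720,740)[0:2] if 0 else (584,600),interpolation=cv2.INTER_CUBIC))
E
python3 m1.py
```

```text
00 [ 0.44722208 -0.06824635]
01 [0.47931164 0.04956047]
10 [ 0.59238045 -0.10889332]
11 [0.62411592 0.00900894]
tab (322, 184, 45, 9) ((343.9267883300781, 188.10911560058594), (6.201942443847656, 44.20198059082031), 86.98721313476562)
[array([ 0.47308638, -0.03487059]), array([0.48455237, 0.00556501])] 0.04202983714002898
stop ((348.5423583984375, 316.44586181640625), (8.006902694702148, 79.14458465576172), 87.43623352050781)
[array([ 0.6008, -0.0925]), array([ 0.6237, -0.0103]), array([ 0.633 , -0.0125]), array([ 0.61  , -0.0952])]
brass/lug 710.5 ((291.3500061035156, 266.45001220703125), (29.409177780151367, 46.16925048828125), 18.43494987487793) [ 20.20118343 150.26627219 165.71597633]
brass/lug 745.0 ((405.9234313964844, 274.152099609375), (32.37039566040039, 41.11788558959961), 10.784297943115234) [ 20.3373494  150.65662651 145.69277108]
```

View pics/c2.png

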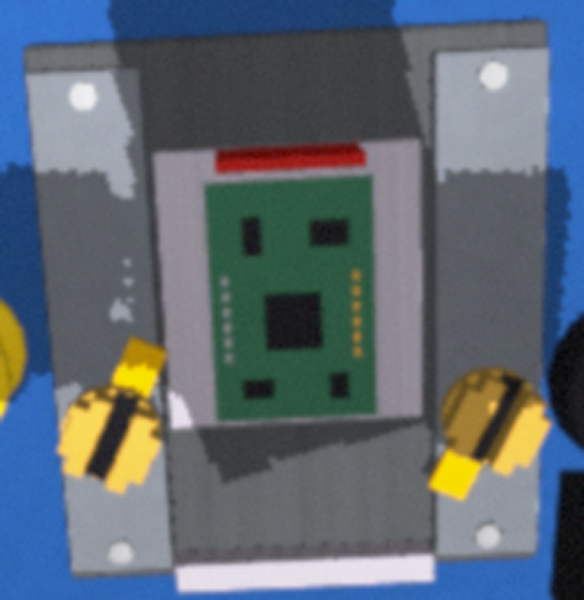

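Request:
drive_tool([
  [[-0.2, 0.17, -0.5], 0.024],
  [[-0.423, 0.348, -1], 0.024],
  [[-0.423, 0.348, -1], 0.024],
], claw=1, force=20)

```text
time: 2.9
tcp_pos: [0.4497, -0.0065, 0.1359]
tcp_rot: [[-0.964, 0.265, -0.008], [0.265, 0.964, 0.0], [0.008, -0.002, -1.0]]
ft_force: [0.1, 0.5, 0.9]
width: 0.0603
grip_force: 0.0
```

Request:
drive_tool([
  [[0, 0, -0.4], 0],
  [[0, 0, -0.8], 0],
  [[0, 0, -1], 0],
  [[0, 0, -1], 0],
  [[0, 0, -1], 0],
])

```text
time: 3.52
tcp_pos: [0.4554, -0.0085, 0.0399]
tcp_rot: [[-0.963, 0.269, 0.002], [0.269, 0.963, 0.0], [-0.002, 0.001, -1.0]]
ft_force: [0.7, -0.3, 0.2]
width: 0.0102
grip_force: 0.0
```

Request:
drive_tool([
  [[0, 0, -0.135], 0],
  [[0, 0, -0.135], 0],
  [[0.096, -0.027, -0.135], 0],
  [[0.193, -0.053, -0.135], 0],
  [[0.289, -0.08, -0.135], 0],
  [[0.385, -0.107, -0.135], 0],
  [[0.482, -0.134, -0.135], 0],
  [[0.54, -0.15, -0.135], 0],
  [[0.578, -0.16, -0.135], 0],
  [[0.578, -0.16, -0.135], 0],
])

```text
time: 4.78
tcp_pos: [0.5124, -0.025, 0.0253]
tcp_rot: [[-0.963, 0.269, 0.001], [0.269, 0.963, -0.0], [-0.001, 0.0, -1.0]]
ft_force: [0.1, 0.1, -0.1]
width: 0.0005
grip_force: 0.0
```

```bash
python3 - <<'E'
from h import *
s=env.read_state();print(s["time"],s["qpos"],s["tcp_pos"],s["ft_force"],s["width"])
C=cam("wrist");a=viewer.get_image("wrist");cv2.imwrite("pics/w2.png",a)
S=cam("scene");b=viewer.get_image("scene");cv2.imwrite("pics/s2.png",b)
cv2.imwrite("pics/c3.png",np.hstack([a,cv2.resize(b[200:290,260:360],(533,480),interpolation=cv2.INTER_CUBIC)])[:, 400:] if 0 else cv2.resize(np.hstack([a,cv2.resize(b[200:290,260:360],(533,480),interpolation=cv2.INTER_CUBIC)]),(800,327)))
E
```

```text
4.775 [-0.13890343  0.65590721  0.12660586  2.01918598 -0.16867351  0.47485825
  1.41000164] [ 0.51240431 -0.02495587  0.02526774] [ 0.05579649  0.08731607 -0.13102164] 0.0004548650822399781
```

View pics/c3.png

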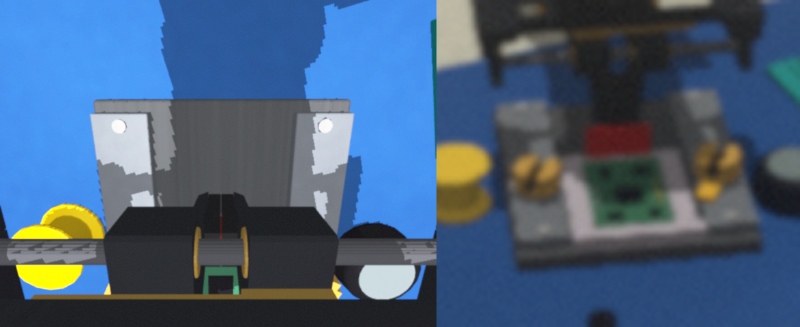

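The carrier follows the fingers and is nearly at the stop. I'm pushing the last few millimetres gently.

Request:
drive_tool([
  [[0.02, -0.005, 0], 0],
  [[0.04, -0.011, 0], 0],
  [[0.04, -0.011, 0], 0],
])

```text
time: 5.25
tcp_pos: [0.5157, -0.0259, 0.0252]
tcp_rot: [[-0.963, 0.269, 0.0], [0.269, 0.963, -0.0], [-0.0, -0.0, -1.0]]
ft_force: [-1.9, 0.7, 0.7]
width: 0.0005
grip_force: 0.8
```

Request:
drive_tool([
  [[0.01, -0.003, 0], 0],
  [[0.02, -0.005, 0], 0],
  [[0.02, -0.005, 0], 0],
  [[0.02, -0.005, 0], 0],
])

```text
time: 5.75
tcp_pos: [0.5157, -0.0259, 0.0249]
tcp_rot: [[-0.963, 0.269, -0.004], [0.269, 0.963, 0.001], [0.004, -0.0, -1.0]]
ft_force: [-6.5, 2.1, 5.6]
width: 0.0004
grip_force: 3.4
```

Request:
drive_tool([
  [[0.02, -0.005, 0], 0],
  [[0.02, -0.005, 0], 0],
  [[0.02, -0.005, 0], 0],
])

```text
time: 6.12
tcp_pos: [0.5157, -0.026, 0.0247]
tcp_rot: [[-0.963, 0.269, -0.008], [0.269, 0.963, 0.001], [0.008, -0.001, -1.0]]
ft_force: [-11.3, 3.5, 8.6]
width: 0.0006
grip_force: 5.6
```

Request:
drive_tool([
  [[-0.04, 0.011, 0], 0],
  [[-0.2, 0.05, 0], 0],
  [[-0.2, 0.05, 0.3], 0],
  [[-0.2, 0.05, 0.8], 0],
  [[-0.2, 0.05, 1], 0],
], claw=0)

```text
time: 6.75
tcp_pos: [0.5022, -0.0222, 0.128]
tcp_rot: [[-0.963, 0.27, 0.006], [0.27, 0.963, -0.0], [-0.006, 0.002, -1.0]]
ft_force: [0.5, 0.2, 0.4]
width: 0.0484
grip_force: 0.0
```

Request:
drive_tool([
  [[0, -0.4, 0.5], 0],
  [[0, -0.8, 1], 0],
  [[0, -1, 1], 0],
])

```text
time: 7.12
tcp_pos: [0.5028, -0.1251, 0.2295]
tcp_rot: [[-0.962, 0.272, 0.01], [0.272, 0.962, -0.002], [-0.01, 0.001, -1.0]]
ft_force: [0.3, 0.5, -0.0]
width: 0.0784
grip_force: 0.0
```

Request:
drive_tool([
  [[0, -0.3, 0.2], 0],
  [[0, -0.3, 0.2], 0],
  [[0, -0.3, 0.2], 0],
  [[0, -0.3, 0.2], 0],
])

```text
time: 7.62
tcp_pos: [0.4996, -0.1505, 0.2445]
tcp_rot: [[-0.964, 0.267, -0.001], [0.267, 0.964, 0.001], [0.001, 0.0, -1.0]]
ft_force: [0.4, 0.9, -0.4]
width: 0.0884
grip_force: 0.0
```

```bash
python3 - <<'E'
from h import *
import pickle
s=env.read_state();C=cam("wrist");a=viewer.get_image("wrist");cv2.imwrite("pics/w3.png",a)
pickle.dump((C,s),open("w3.pkl","wb"))
print(s["time"],s["tcp_pos"],s["qpos"],proj(C,(.503,-.268,.141)),proj(C,(.503,-.268,.07)))
E
```

```text
7.625 [ 0.49961465 -0.15050345  0.24451086] [-9.05134076e-04  3.14808085e-01  2.54381404e-01  1.88192305e+00
 -9.58798566e-02  9.57519942e-01  1.59701034e+00] [169.05162573 285.49493987] [200.16637    255.00916492]
```

View pics/w3.png

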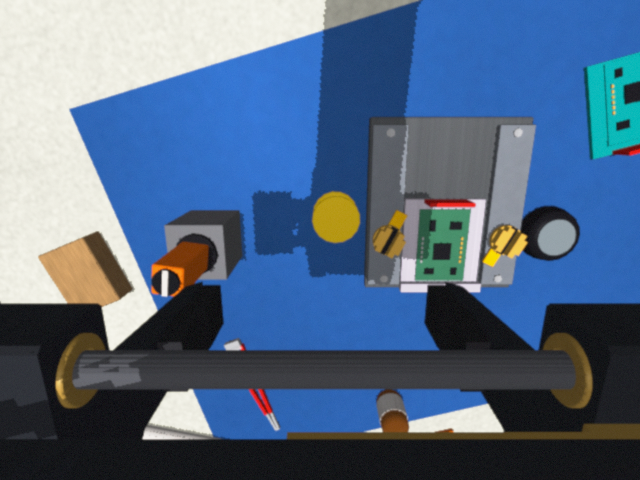

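The carrier now touches the stop at (440,287). The driver top is at (166,283) with its white line nearly vertical, the grey stand top is at about (200,245), and both slots are visible. Next I'll measure the driver yaw, the stand centre and the slots.

```bash
cat > m3.py <<'E'
from h import *
import pickle
C,s=pickle.load(open("w3.pkl","rb"));a=cv2.imread("pics/w3.png");h=cv2.cvtColor(a,cv2.COLOR_BGR2HSV)
def big(m,roi):
    k=np.zeros(m.shape,np.uint8);x0,y0,x1,y1=roi;k[y0:y1,x0:x1]=m[y0:y1,x0:x1]
    cs,_=cv2.findContours(k,cv2.RETR_EXTERNAL,cv2.CHAIN_APPROX_NONE);return max(cs,key=cv2.contourArea)
def line(c,z):
    (x,y),(w,hh),an=cv2.minAreaRect(c);b=cv2.boxPoints(((x,y),(w,hh),an))
    e=[(b[0]+b[1])/2,(b[2]+b[3])/2] if np.linalg.norm(b[0]-b[1])<np.linalg.norm(b[1]-b[2]) else [(b[1]+b[2])/2,(b[3]+b[0])/2]
    P=[ray(C,q,z)[:2] for q in e];d=P[1]-P[0]
    print(" px",(x,y),(w,hh),"mid",((P[0]+P[1])/2).round(4),"len",np.linalg.norm(d).round(4),"yaw mod180",round(np.degrees(np.arctan2(d[1],d[0]))%180,1))
print("white line");line(big(cv2.inRange(h,(0,0,150),(180,70,255)),(155,265,180,303)),.141)
org=big(cv2.inRange(h,(4,150,60),(15,255,255)),(140,230,230,310));print("orange box",cv2.boundingRect(org))
g=big(cv2.inRange(h,(0,0,60),(180,40,200)),(150,195,250,290));print("grey",cv2.boundingRect(g),[ (ray(C,q,.07)[:2]).round(4) for q in ((166,212),(217,211),(221,280) )])
ap=cv2.approxPolyDP(g,4,True)[:,0];print(ap.tolist())
for n,roi in(("R",(366,205,412,265)),("L",(482,215,532,270))):
    y=cv2.inRange(h,(13,90,50),(34,255,255));cb=big(y,roi);hull=cv2.convexHull(cb)
    f=np.zeros(y.shape,np.uint8);cv2.drawContours(f,[hull],-1,255,-1)
    dark=cv2.inRange(h,(0,0,0),(180,255,60))&cv2.erode(f,np.ones((2,2)))
    print(n,cv2.minAreaRect(cb));line(big(dark,roi),.04)
cv2.imwrite("pics/c4.png",np.hstack([cv2.resize(a[200:300,145:245],(400,400),interpolation=cv2.INTER_CUBIC),cv2.resize(a[205:270,360:425],(200,200)),cv2.resize(a[205:270,475:540],(200,200))]) if 0 else np.hstack([cv2.resize(a[q[1]:q[1]+s_,q[0]:q[0]+s_],(266,266),interpolation=cv2.INTER_CUBIC) for q,s_ in(((145,200),105),((360,205),65),((475,210),65))]))
E
python3 m3.py
```

```text
white line
 px (164.0, 283.0) (26.0, 6.0) mid [ 0.5003 -0.2708] len 0.0205 yaw mod180 157.7
orange box (152, 241, 57, 56)
grey (165, 212, 63, 67) [array([ 0.4573, -0.2829]), array([ 0.4685, -0.2391]), array([ 0.5312, -0.258 ])]
[[165, 226], [168, 251], [192, 233], [214, 243], [216, 261], [199, 278], [227, 276], [223, 225], [211, 223], [221, 214], [209, 222], [208, 212], [201, 212], [196, 221], [196, 215], [188, 216], [190, 224], [178, 224], [179, 218]]
R ((391.9000549316406, 232.7000274658203), (31.75216293334961, 46.0629997253418), 26.56505012512207)
 px (389.17828369140625, 240.9584503173828) (6.077692031860352, 27.825576782226562) mid [ 0.5462 -0.0954] len 0.028 yaw mod180 143.9
L ((504.60009765625, 247.800048828125), (36.671512603759766, 45.615779876708984), 26.56505012512207)
 px (527.5, 240.00003051757812) (4.0249223709106445, 0.8944271206855774) mid [0.5819 0.0368] len 0.0044 yaw mod180 16.8
```

View pics/c4.png

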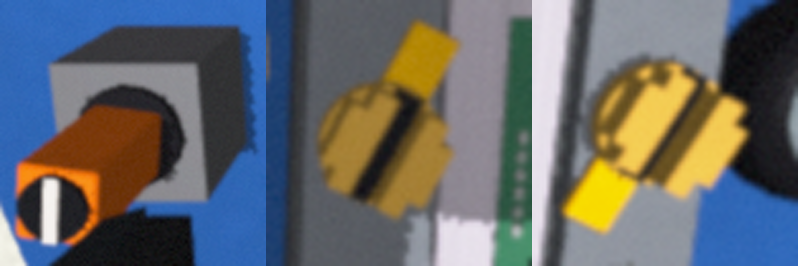

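```bash
cat > m4.py <<'E'
exec(open("m3.py").read().split('print("white line")')[0])
m=np.argwhere(cv2.inRange(h,(0,0,150),(180,70,255))[265:303,155:180]>0)[:,::-1]+[155,265]
vx,vy,x,y=cv2.fitLine(m.astype(np.float32),cv2.DIST_L2,0,.01,.01).ravel()
P,Q=[ray(C,(x+t*vx,y+t*vy),.141)[:2] for t in(-10,10)];d=Q-P;print("line",(P+Q)/2,np.degrees(np.arctan2(d[1],d[0]))%180)
st=[(164.7,225.7),(222,225.7),(226.7,279)];W=[ray(C,q,.07)[:2] for q in st]
print("stand top",W,np.linalg.norm(W[1]-W[0]),np.linalg.norm(W[2]-W[1]),"ctr",(W[0]+W[2])/2,[np.degrees(np.arctan2(*(d[::-1]))) for d in(W[1]-W[0],W[2]-W[1])])
for n,e in(("L",((519,231.5),(504.5,253.5))),):
    P,Q=[ray(C,q,.04)[:2] for q in e];d=Q-P;print(n,(P+Q)/2,np.linalg.norm(d),np.degrees(np.arctan2(d[1],d[0])))
print("pred heads",proj(C,(.5807,.0202,.04)),proj(C,(.5487,-.0954,.04)))
o=[(281,0)]
for n,uv in(("d",(391,132)),("d",(519,132)),("d",(385,280)),("d",(502,280))):print(ray(C,uv,.022)[:2])
# handle top orange square corners from crop
hc=[(17,163),(100,175),(97,240),(20,240)]
H=[ray(C,(145+u/2.533,200+v/2.533),.138)[:2] for u,v in hc];print("handle",np.mean(H,0),[x.round(4) for x in H])
E
python3 m4.py
```

```text
line [ 0.50049623 -0.27058268] 157.40906252165163
stand top [array([ 0.46859933, -0.28874113]), array([ 0.4823284 , -0.23937959]), array([ 0.53173102, -0.25254341])] 0.05123523297268789 0.05112636075600722 ctr [ 0.50016518 -0.27064227] [np.float64(74.45700188033874), np.float64(-14.920356655840889)]
L [0.58034661 0.02139617] 0.02535218480263143 -41.80330795581345
pred heads [510.53057421 243.23235918] [389.68054154 243.38147835]
[ 0.44615188 -0.06775039]
[0.4790737  0.05076052]
[ 0.59339688 -0.10744263]
[0.6270883  0.01359658]
handle [ 0.50027047 -0.26892532] [array([ 0.485 , -0.2755]), array([ 0.4948, -0.2539]), array([ 0.5136, -0.2622]), array([ 0.5076, -0.284 ])]
```

Request:
drive_tool([
  [[0, -0.5, 0], -0.03],
  [[0, -1, 0], -0.058],
  [[0, -1, 0], -0.058],
  [[0, -1, 0], -0.058],
])

```text
time: 8.18
tcp_pos: [0.4998, -0.2506, 0.2447]
tcp_rot: [[-0.924, 0.383, -0.001], [0.383, 0.924, 0.001], [0.001, 0.001, -1.0]]
ft_force: [0.2, 0.7, -0.1]
width: 0.0883
grip_force: 0.0
```

Request:
drive_tool([
  [[0.007, -0.2, -0.1], 0],
  [[0.007, -0.2, -0.1], 0],
  [[0.007, -0.2, -0.4], 0],
  [[0.007, -0.2, -0.8], 0],
  [[0.007, -0.2, -1], 0],
  [[0.007, -0.2, -1], 0],
])

```text
time: 8.93
tcp_pos: [0.4999, -0.2696, 0.1441]
tcp_rot: [[-0.924, 0.382, -0.003], [0.382, 0.924, 0.002], [0.003, 0.001, -1.0]]
ft_force: [0.3, -0.6, -0.2]
width: 0.0881
grip_force: 0.0
```

Request:
drive_tool([
  [[0, 0, -0.3], 0],
  [[0, 0, -0.565], 0],
  [[0, 0, -0.565], 0],
  [[0, 0, -0.565], 0],
])

```text
time: 9.43
tcp_pos: [0.5015, -0.272, 0.0903]
tcp_rot: [[-0.924, 0.383, 0.002], [0.383, 0.924, -0.001], [-0.002, 0.0, -1.0]]
ft_force: [0.8, -0.1, 0.0]
width: 0.088
grip_force: 0.0
```

```bash
python3 - <<'E'
from h import *
s=env.read_state();print(s["time"],s["tcp_pos"],s["tcp_rot"][:,1],s["qpos"][6],s["ft_force"])
a=viewer.get_image("side");cv2.imwrite("pics/sd2.png",a);cv2.imwrite("pics/c5.png",cv2.resize(a[200:360,240:400],(480,480),interpolation=cv2.INTER_CUBIC))
E
```

```text
9.425 [ 0.50149053 -0.27196028  0.09034588] [3.83474805e-01 9.23551322e-01 1.69716968e-04] 1.795424689816457 [ 0.77957714 -0.06031435  0.0322863 ]
```

View pics/c5.png

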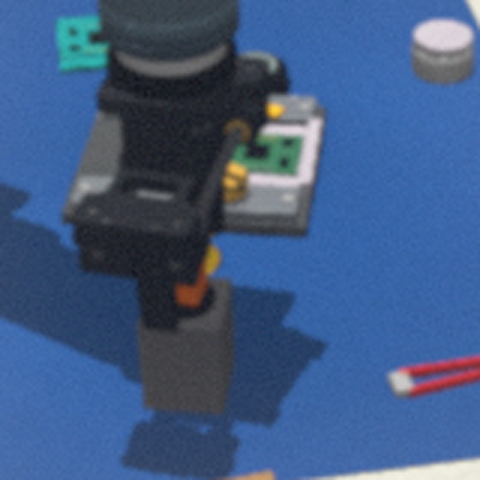

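The handle sits between the fingers and the stand is untouched. Now grip and lift (9 of 10 pictures used).

Request:
drive_tool([
  [[0, 0, 0], 0],
  [[0, 0, 0], 0],
  [[0, 0, 0], 0],
  [[0, 0, 0], 0],
  [[0, 0, 0], 0],
  [[0, 0, 0], 0],
], claw=1, force=45)

```text
time: 10.22
tcp_pos: [0.5003, -0.2719, 0.0887]
tcp_rot: [[-0.923, 0.384, -0.0], [0.384, 0.923, -0.0], [0.0, -0.0, -1.0]]
ft_force: [0.0, 0.4, 0.5]
width: 0.0301
grip_force: 0.0
```

```bash
python3 - <<'E'
from h import *
s=env.read_state();print(s["time"],s["tcp_pos"],s["tcp_rot"],s["qpos"][6],s["ft_force"],s["width"],s["grip_force"])
E
```

```text
10.225 [ 0.500348   -0.27190879  0.08866268] [[-9.23374812e-01  3.83899663e-01 -7.69594510e-05]
 [ 3.83899665e-01  9.23374814e-01 -1.18513531e-05]
 [ 6.65126883e-05 -4.04879484e-05 -9.99999997e-01]] 1.7959656850040062 [0.01420455 0.35864296 0.45942104] 0.030084921383064716 0.0
```

Request:
drive_tool([
  [[0, 0, 0], 0],
  [[0, 0, 0], 0],
  [[0, 0, 0], 0],
  [[0, 0, 0], 0],
])

```text
time: 10.72
tcp_pos: [0.5004, -0.2718, 0.0886]
tcp_rot: [[-0.923, 0.384, -0.0], [0.384, 0.923, 0.0], [0.0, 0.0, -1.0]]
ft_force: [0.2, 0.3, -0.3]
width: 0.0238
grip_force: 45.0
```

Request:
drive_tool([
  [[0, 0, 0.1], 0],
  [[0, 0, 0.3], 0],
  [[0, 0, 0.6], 0],
  [[0, 0, 0.75], 0],
  [[0, 0, 0.75], 0],
])

```text
time: 11.35
tcp_pos: [0.501, -0.2722, 0.1648]
tcp_rot: [[-0.923, 0.384, 0.002], [0.384, 0.923, -0.001], [-0.002, 0.0, -1.0]]
ft_force: [-0.8, -0.7, -1.5]
width: 0.0236
grip_force: 45.0
```

Request:
drive_tool([
  [[0.2, 0.5, 0], -0.08],
  [[0.4, 1, 0], -0.162],
  [[0.4, 1, 0], -0.162],
])

```text
time: 11.72
tcp_pos: [0.5418, -0.1655, 0.1621]
tcp_rot: [[-0.748, 0.664, -0.001], [0.664, 0.748, 0.003], [0.003, 0.001, -1.0]]
ft_force: [0.7, -0.9, -2.1]
width: 0.0239
grip_force: 45.0
```

Request:
drive_tool([
  [[0.2, 0.5, 0], 0],
  [[0.4, 1, 0], 0],
  [[0.4, 1, 0], 0],
  [[0.4, 1, 0], 0],
])

```text
time: 12.22
tcp_pos: [0.5795, -0.0733, 0.1629]
tcp_rot: [[-0.743, 0.669, -0.002], [0.669, 0.743, -0.001], [0.001, -0.002, -1.0]]
ft_force: [-0.5, 0.1, -1.3]
width: 0.0237
grip_force: 45.0
```

```bash
python3 - <<'E'
from h import *
s=env.read_state();print(s["time"],s["tcp_pos"],s["tcp_rot"],s["qpos"][6],s["ft_force"],s["width"],s["grip_force"])
R=s["tcp_rot"];print("y yaw",np.degrees(np.arctan2(R[1,1],R[0,1])))
E
```

```text
12.225 [ 0.57945786 -0.07330454  0.1629145 ] [[-7.42832045e-01  6.69475678e-01 -1.69376871e-03]
 [ 6.69477621e-01  7.42831401e-01 -1.10654099e-03]
 [ 5.17382308e-04 -1.95591436e-03 -9.99997953e-01]] 1.0892972652759778 [-0.4983982   0.07101336 -1.28542739] 0.023734990001622252 44.99921020120382
y yaw 47.97329094296775
```

Request:
drive_tool([
  [[0, 0.5, 0], 0],
  [[0, 0.93, 0], 0],
  [[0, 0.93, -0.2], 0],
  [[0, 0.93, -0.43], 0],
  [[0, 0.93, -0.43], 0],
  [[0, 0.93, -0.43], 0],
  [[0, 0.93, -0.43], 0],
])

```text
time: 13.1
tcp_pos: [0.581, 0.0204, 0.1217]
tcp_rot: [[-0.742, 0.67, 0.002], [0.67, 0.742, -0.0], [-0.001, 0.001, -1.0]]
ft_force: [-0.5, 0.4, -0.6]
width: 0.0236
grip_force: 45.0
```

```bash
python3 - <<'E'
from h import *
import pickle
s=env.read_state();C=cam("wrist");a=viewer.get_image("wrist");cv2.imwrite("pics/w4.png",a)
S=cam("scene");b=viewer.get_image("scene");cv2.imwrite("pics/s4.png",b);D=cam("side");d=viewer.get_image("side");cv2.imwrite("pics/d4.png",d)
pickle.dump((C,S,D,s),open("w4.pkl","wb"))
print(s["time"],s["tcp_pos"])
t=s["tcp_pos"];p=(t[0],t[1],t[2]-.0686);print(p)
u=proj(C,p).round().astype(int);v=proj(S,p).round().astype(int);w=proj(D,p).round().astype(int);print(u,v,w,proj(C,(.5807,.0213,.04)))
def cr(i,c,r,n):
    x=int(np.clip(c[0]-r,0,640-2*r));y=int(np.clip(c[1]-r,0,480-2*r));print("crop",x,y,2*r/n);return cv2.resize(i[y:y+2*r,x:x+2*r],(n,n),interpolation=cv2.INTER_CUBIC)
cv2.imwrite("pics/c6.png",np.hstack([cr(a,u,60,400),cr(b,v,20,200),cr(d,w,20,200)] if 0 else [cr(a,u,60,360),cr(b,v,22,220) if 0 else cr(b,v,22,360)]))
E
```

```text
13.1 [0.58102088 0.02039943 0.12168156]
(np.float64(0.5810208822425457), np.float64(0.020399434236284382), np.float64(0.05308155906316249))
[323 255] [338 238] [322 223] [324.04872984 247.70219405]
crop 263 195 0.3333333333333333
crop 316 216 0.12222222222222222
```

View pics/c6.png

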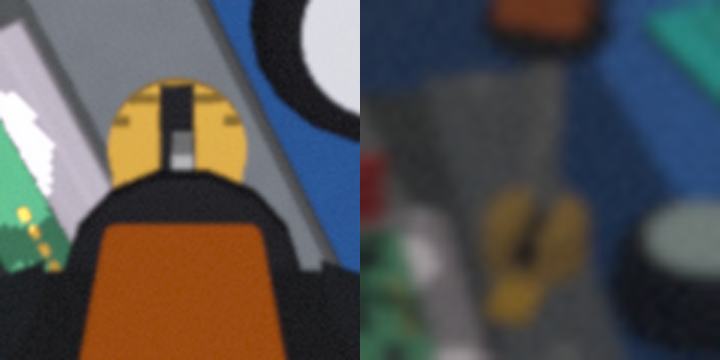

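The wrist crop shows the slot at columns 161–193 and the blade at 170–193, aligned in yaw. The blade is about 1 mm too far towards tool +y, so I correct that and insert.

Request:
drive_tool([
  [[-0.007, -0.007, 0], 0],
  [[-0.007, -0.007, -0.05], 0],
  [[-0.007, -0.007, -0.1], 0],
  [[-0.007, -0.007, -0.15], 0],
  [[-0.007, -0.007, -0.18], 0],
  [[-0.007, -0.007, -0.18], 0],
])

```text
time: 14.0
tcp_pos: [0.5795, 0.0204, 0.1024]
tcp_rot: [[-0.743, 0.669, -0.001], [0.669, 0.743, -0.0], [0.0, -0.0, -1.0]]
ft_force: [0.9, 0.2, -1.2]
width: 0.0238
grip_force: 45.0
```

Request:
drive_tool([
  [[0, 0, 0], -0.06],
  [[0, 0, 0], -0.12],
  [[0, 0, 0], -0.18],
  [[0, 0, 0], -0.24],
  [[0, 0, 0], -0.3],
  [[0, 0, 0], -0.36],
  [[0, 0, 0], -0.42],
  [[0, 0, 0], -0.48],
  [[0, 0, 0], -0.54],
  [[0, 0, 0], -0.58],
  [[0, 0, 0], -0.6],
  [[0, 0, 0], -0.6],
])

```text
time: 15.5
tcp_pos: [0.5806, 0.0206, 0.103]
tcp_rot: [[0.406, 0.914, 0.002], [0.914, -0.406, -0.0], [0.001, 0.002, -1.0]]
ft_force: [4.1, 0.1, -3.4]
width: 0.0237
grip_force: 45.0
```

```bash
cat > st.py <<'E'
from h import *
s=env.read_state();R=s["tcp_rot"];print(s["time"],s["tcp_pos"].round(4),"yaw",np.degrees(np.arctan2(R[1,1],R[0,1])).round(2),"tilt",R[:2,2].round(4),"j7",s["qpos"][6],"F",s["ft_force"].round(2),"M",s["moment"].round(3),s["width"],s["grip_force"])
E
python3 st.py
```

```text
15.5 [0.5806 0.0206 0.103 ] yaw -23.95 tilt [ 0.0019 -0.0002] j7 -0.053171414429142784 F [ 4.08  0.13 -3.38] M [-0.073 -0.941  0.06 ] 0.02370905639365454 45.00501176342368
```

Request:
drive_tool([
  [[0, 0, 0], -0.03],
  [[0, 0, 0], -0.06],
  [[0, 0, 0], -0.06],
  [[0, 0, 0], -0.06],
])

```text
time: 16.0
tcp_pos: [0.5806, 0.0204, 0.103]
tcp_rot: [[0.516, 0.856, 0.002], [0.856, -0.516, -0.0], [0.001, 0.002, -1.0]]
ft_force: [5.3, 0.4, -4.0]
width: 0.024
grip_force: 45.1
```

```bash
python3 st.py; python3 - <<'E'
from h import *
import pickle
C=cam("wrist");a=viewer.get_image("wrist");cv2.imwrite("pics/w5.png",a)
h=cv2.cvtColor(a,cv2.COLOR_BGR2HSV);u=proj(C,(.5801,.0208,.04));print(u)
y=cv2.inRange(h,(18,200,120),(34,255,255));y2=cv2.inRange(h,(13,90,50),(34,255,255))
for m in(y,y2):
  for c in cv2.findContours(m,cv2.RETR_EXTERNAL,cv2.CHAIN_APPROX_NONE)[0]:
    if cv2.contourArea(c)>25:
      mm=cv2.moments(c);q=(mm['m10']/mm['m00'],mm['m01']/mm['m00']);print(cv2.contourArea(c),cv2.boundingRect(c),ray(C,q,.03)[:2].round(4),cv2.minAreaRect(c)[2])
  print()
E
```

```text
16.0 [0.5806 0.0204 0.103 ] yaw -31.1 tilt [ 0.0018 -0.0002] j7 -0.15354022637489034 F [ 5.32  0.37 -4.04] M [-0.17  -1.372  0.364] 0.02396153185234312 45.051754019223154
[323.94770063 257.06030937]
50.0 (332, 427, 23, 5) [ 0.5226 -0.1025] 90.0

5721.5 (109, 390, 449, 50) [ 0.5397 -0.1113] 0.0
78.0 (287, 390, 14, 15) [ 0.5043 -0.0603] 52.43141174316406
831.5 (403, 333, 22, 76) [ 0.5898 -0.0857] 86.09950256347656
849.5 (223, 333, 22, 76) [ 0.481  -0.0199] 3.8140745162963867
130.5 (627, 284, 13, 28) [ 0.7356 -0.108 ] 19.290042877197266
4456.0 (285, 271, 77, 78) [ 0.5575 -0.016 ] 90.0
756.5 (298, 229, 52, 31) [0.5838 0.0247] 1.2188752889633179
```

Moment rose from 0.06 to 0.36 N m, so the left screw is at its end stop. I unload, lift, and move to the right screw.

Request:
drive_tool([
  [[0, 0, 0], 0.05],
  [[0, 0, 0], 0.08],
  [[0, 0, 0], 0.08],
  [[0, 0, 0.1], 0.08],
  [[0, 0, 0.3], 0.08],
  [[0, 0, 0.4], 0.08],
  [[0, 0, 0.4], 0.08],
])

```text
time: 16.92
tcp_pos: [0.5799, 0.0206, 0.1438]
tcp_rot: [[0.368, 0.93, 0.001], [0.93, -0.368, 0.001], [0.001, 0.001, -1.0]]
ft_force: [0.4, -0.2, -0.9]
width: 0.0235
grip_force: 45.0
```

Request:
drive_tool([
  [[-0.06, -0.2, 0], 0.08],
  [[-0.12, -0.4, 0], 0.16],
  [[-0.18, -0.6, 0], 0.24],
  [[-0.25, -0.8, 0], 0.32],
  [[-0.312, -1, 0], 0.4],
  [[-0.312, -1, 0], 0.48],
  [[-0.312, -1, 0], 0.56],
  [[-0.312, -1, 0], 0.62],
  [[-0.312, -1, 0], 0.62],
  [[-0.312, -1, 0], 0.62],
])

```text
time: 18.18
tcp_pos: [0.5482, -0.0795, 0.1425]
tcp_rot: [[-0.795, 0.607, -0.001], [0.607, 0.795, 0.0], [0.001, -0.0, -1.0]]
ft_force: [-0.1, 0.3, -1.5]
width: 0.0237
grip_force: 45.0
```

```bash
python3 st.py;  cat > m6.py <<'E'
from h import *
import sys,pickle
C=cam("wrist");s=env.read_state();a=viewer.get_image("wrist");cv2.imwrite(f"pics/{sys.argv[1]}.png",a);pickle.dump((C,s),open(sys.argv[1]+".pkl","wb"))
h=cv2.cvtColor(a,cv2.COLOR_BGR2HSV);t=s["tcp_pos"];print("blade",proj(C,(t[0],t[1],t[2]-.0686)))
for n,p in(("L",(.5803,.0205,.04)),("R",(.5485,-.0952,.04))):
    u=proj(C,p).round().astype(int);print(n,u)
    y=cv2.inRange(h,(13,90,50),(34,255,255))
    for c in cv2.findContours(y,cv2.RETR_EXTERNAL,cv2.CHAIN_APPROX_NONE)[0]:
        if cv2.contourArea(c)>60 and abs(c[:,0].mean(0)-u).max()<45:
            print(" ",cv2.contourArea(c),cv2.boundingRect(c),cv2.minAreaRect(c))
E
python3 m6.py w6
```

```text
18.175 [ 0.5482 -0.0795  0.1425] yaw 52.64 tilt [-0.0006  0.0001] j7 1.193793454599287 F [-0.13  0.31 -1.45] M [ 0.014 -0.003 -0.028] 0.023692864267491384 44.999356577172875
blade [323.45643334 255.46088256]
L [470 190]
  1876.0 (418, 166, 74, 48) ((454.99676513671875, 193.06393432617188), (46.15141677856445, 73.46436309814453), 66.37062072753906)
R [306 253]
  1056.5 (285, 206, 39, 61) ((305.9482421875, 237.3793182373047), (34.3536376953125, 64.2505874633789), 21.801406860351562)
```

Request:
drive_tool([
  [[0, -0.157, 0], 0.01],
  [[0, -0.157, -0.2], 0.01],
  [[0, -0.157, -0.2], 0.01],
  [[0, -0.157, -0.2], 0.01],
  [[0, -0.157, -0.2], 0.01],
])

```text
time: 18.85
tcp_pos: [0.5489, -0.0951, 0.1233]
tcp_rot: [[-0.809, 0.588, 0.001], [0.588, 0.809, -0.0], [-0.001, 0.001, -1.0]]
ft_force: [-0.5, 0.7, -1.3]
width: 0.0237
grip_force: 45.0
```

```bash
python3 st.py; python3 m6.py w7; cat > rows.py <<'E'
import cv2,sys,numpy as np
a=cv2.imread(f"pics/{sys.argv[1]}.png");h=cv2.cvtColor(a,cv2.COLOR_BGR2HSV)
for r in range(int(sys.argv[2]),int(sys.argv[3]),3):
    s="".join("B" if 12<x[0]<36 and x[1]>90 and x[2]>50 else ("g" if x[1]<70 and x[2]>75 else ("." if x[2]<75 else "o")) for x in h[r,290:350]);print(r,s)
E
echo w4 ; python3 rows.py w4 222 256; echo w7; python3 rows.py w7 222 256
```

```text
18.85 [ 0.5489 -0.0951  0.1233] yaw 53.99 tilt [ 0.001  -0.0001] j7 1.253584575612891 F [-0.53  0.72 -1.34] M [-0.043  0.002  0.021] 0.02374510218560785 44.99938474036753
blade [323.28389712 255.28698095]
L [504 183]
  2680.5 (445, 156, 83, 53) ((486.18243408203125, 185.25181579589844), (50.49253845214844, 82.70182037353516), 70.01689910888672)
R [323 248]
  1390.0 (299, 196, 46, 62) ((320.65277099609375, 225.97933959960938), (60.15171813964844, 45.504302978515625), 87.0643310546875)
w4
222 ggggggggggggggggggggggggBBBBBBBBBBBBBBBBogggggggggggggggoooo
225 ggggggggggggggggggoBBBBBBBB..........BBBBBBBBBgggggggggggooo
228 gggggggggggggggBBBBBBBBBBBB..........BBBBBBBBBBBBggggggggggo
231 gggggggggggggBBBBBBBBBBBBBB..........BBBBBBBBBBBBBBogggggggg
234 gggggggggggBBBBBBBBBBBBBBBB..........BBBBBBBBBBBBBBBBggggggg
237 ggggggggggBBBBBBBBBBBBBBBBB..........BBBBBBBBBBBBBBBBBgggggg
240 gggggggggBBBBBBBBBBBBBBBBBB...gggggggBBBBBBBBBBBBBBBBBBggggg
243 gggggggggBBBBBBBBBBBBBBBBBB...gggggggoBBBBBBBBBBBBBBBBBggggg
246 ggggggggoBBBBBBBBBBBBBBBBBB...ggggggggBBBBBBBBBBBBBBBBBggggg
249 gggggggggBBBBBBBBBB
[... 254 characters left out ...]
gggggggoBBBBBBBBBBB..........BBBBBBBoggggggggggggg
228 ggggggggggggggoBBBBBBBBBBBBBB..........BBBBBBBBBBogggggggggg
231 ogggggggggggBBBBBBBBBBBBBBBBB.........BBBBBBBBBBBBBBgggggggg
234 oooggggggggBBBBBBBBBBBBBBBBBB.........BBBBBBBBBBBBBBBog.gggg
237 ooooggggggBBBBBBBBBBBBBBBBBB..........BBBBBBBBBBBBBBBBBggggg
240 oooooggggBBBBBBBBBBBBBBBBBBB...gggggggBBBBBBBBBBBBBBBBBggggg
243 oooooooggBBBBBBBBBBBBBBBBBBB...gggggggBBBBBBBBBBBBBBBBBggggg
246 oooooooggBBBBBBBBBBBBBBBBBB...gggggggoBBBBBBBBBBBBBBBBBggggg
249 ooooooooooBBBBBBBBBBBBBBBBB...ggggggggBBBBBBBBBBBBBBBBoggggg
252 ooooooooogBBBBBBBBBBBBBBB..............BBBBBBBBBBBBBBogggggg
255 ooooooooogBBBBBBBB...............................BBBBggggggg
```

Request:
drive_tool([
  [[-0.006, -0.008, 0], -0.017],
  [[-0.006, -0.008, -0.05], -0.017],
  [[-0.006, -0.008, -0.1], -0.017],
  [[-0.006, -0.008, -0.15], -0.017],
  [[-0.006, -0.008, -0.2], -0.017],
  [[-0.006, -0.008, -0.2], -0.017],
])

```text
time: 19.65
tcp_pos: [0.5475, -0.096, 0.1022]
tcp_rot: [[-0.787, 0.616, -0.001], [0.616, 0.787, 0.0], [0.001, -0.001, -1.0]]
ft_force: [-0.5, -0.2, -1.8]
width: 0.0237
grip_force: 45.0
```

```bash
python3 st.py
```

```text
19.65 [ 0.5475 -0.096   0.1022] yaw 51.95 tilt [-0.0009  0.0001] j7 1.2382305160887912 F [-0.55 -0.21 -1.83] M [-0.03  -0.009  0.026] 0.023650232086083887 44.999450678005815
```

Inserted with no contact force. Next I turn it to the stop, to a yaw of about -30° as on the left.

Request:
drive_tool([
  [[0, 0, 0], -0.06],
  [[0, 0, 0], -0.12],
  [[0, 0, 0], -0.18],
  [[0, 0, 0], -0.24],
  [[0, 0, 0], -0.3],
  [[0, 0, 0], -0.36],
  [[0, 0, 0], -0.42],
  [[0, 0, 0], -0.48],
  [[0, 0, 0], -0.54],
  [[0, 0, 0], -0.6],
  [[0, 0, 0], -0.64],
  [[0, 0, 0], -0.64],
])

```text
time: 21.15
tcp_pos: [0.5486, -0.0959, 0.1029]
tcp_rot: [[0.419, 0.908, 0.001], [0.908, -0.419, -0.0], [0.0, 0.001, -1.0]]
ft_force: [2.0, 0.2, -1.3]
width: 0.0236
grip_force: 45.0
```

```bash
python3 st.py
```

```text
21.15 [ 0.5486 -0.0959  0.1029] yaw -24.77 tilt [ 0.0011 -0.0004] j7 0.17067676693340297 F [ 2.04  0.17 -1.3 ] M [-0.103 -0.436  0.058] 0.023621196158555933 45.00194510444999
```

Request:
drive_tool([
  [[0, 0, 0], -0.025],
  [[0, 0, 0], -0.05],
  [[0, 0, 0], -0.05],
  [[0, 0, 0], -0.05],
])

```text
time: 21.65
tcp_pos: [0.5485, -0.0961, 0.1029]
tcp_rot: [[0.511, 0.86, 0.001], [0.86, -0.511, -0.0], [0.0, 0.001, -1.0]]
ft_force: [3.5, -0.1, -1.9]
width: 0.0237
grip_force: 45.0
```

```bash
python3 st.py
```

```text
21.65 [ 0.5485 -0.0961  0.1029] yaw -30.73 tilt [ 0.0012 -0.0003] j7 0.08781942309023268 F [ 3.53 -0.06 -1.85] M [-0.171 -0.729  0.309] 0.023674293080712425 45.043740598484874
```

Request:
drive_tool([
  [[0, 0, 0], 0.05],
  [[0, 0, 0], 0.08],
  [[0, 0, 0], 0.08],
  [[0, 0, 0.1], 0.08],
  [[0, 0, 0.3], 0.08],
  [[0, 0, 0.6], 0.08],
  [[0, 0, 0.6], 0.13],
  [[0, 0, 0.6], 0.13],
  [[0, 0, 0.6], 0.13],
])

```text
time: 22.78
tcp_pos: [0.5475, -0.096, 0.1629]
tcp_rot: [[0.265, 0.964, -0.001], [0.964, -0.265, 0.0], [0.0, -0.001, -1.0]]
ft_force: [0.5, -0.4, -1.0]
width: 0.0235
grip_force: 45.0
```

Request:
drive_tool([
  [[-0.12, -0.5, 0], 0],
  [[-0.24, -0.9, 0], 0],
  [[-0.24, -0.9, 0], 0],
  [[-0.24, -0.9, 0], 0],
  [[-0.24, -0.9, 0], 0],
])

```text
time: 23.4
tcp_pos: [0.5244, -0.1845, 0.1625]
tcp_rot: [[0.261, 0.965, -0.0], [0.965, -0.261, 0.001], [0.001, -0.001, -1.0]]
ft_force: [-0.5, 0.4, -2.3]
width: 0.0236
grip_force: 45.0
```

```bash
python3 st.py; python3 m6.py w8
```

```text
23.4 [ 0.5244 -0.1845  0.1625] yaw -15.15 tilt [-0.0004  0.0008] j7 0.4136545541505369 F [-0.52  0.39 -2.31] M [-0.018  0.115 -0.013] 0.023615473297794044 44.9995281547308
blade [325.10380131 254.69212802]
L [ 326 -112]
R [325 102]
  1543.0 (303, 57, 44, 70) ((324.5, 91.5), (69.0, 43.0), 90.0)
```

Request:
drive_tool([
  [[-0.12, -0.45, 0], 0],
  [[-0.237, -0.857, 0], 0],
  [[-0.237, -0.857, 0], 0],
  [[-0.237, -0.857, 0], 0],
  [[-0.237, -0.857, 0], 0],
  [[-0.237, -0.857, 0], 0],
])

```text
time: 24.2
tcp_pos: [0.5007, -0.2706, 0.1626]
tcp_rot: [[0.261, 0.965, -0.0], [0.965, -0.261, 0.0], [0.0, -0.0, -1.0]]
ft_force: [-0.9, 0.1, -1.2]
width: 0.0234
grip_force: 45.0
```

```bash
python3 st.py; python3 - <<'E'
from h import *
a=viewer.get_image("wrist");C=cam("wrist");cv2.imwrite("pics/w9.png",a);h=cv2.cvtColor(a,cv2.COLOR_BGR2HSV)
for p in((.5002,-.2706,.07),):
    print(proj(C,p))
ux=np.array([.966,-.259]);uy=np.array([.259,.966]);c=np.array([.5002,-.2706])
for i,j in((1,1),(1,-1),(-1,-1),(-1,1)):
    print(proj(C,(*(c+.026*i*ux+.026*j*uy),.07)).round(1),end=" ")
print()
for r in range(190,262,6):
    print(r,"".join("B" if x[0]>100 and x[0]<125 and x[1]>120 else ("O" if 4<x[0]<16 and x[1]>150 else "g" if x[2]>100 else ("." if x[2]<45 else "d")) for x in h[r,255:395:2]))
E
```

```text
24.2 [ 0.5007 -0.2706  0.1626] yaw -15.14 tilt [-0.      0.0005] j7 0.5708245921195443 F [-0.94  0.11 -1.19] M [-0.066  0.107 -0.011] 0.023399189723762943 44.999506669119
[324.24399418 243.31561177]
[363.7 205.2] [361.7 279.1] [287.  279.3] [284.6 205.5] 
190 BBBBBBBBBBBBBBBBBBBBBBBBBBBBBBBBBBBBBBBBBBBBBBBBBBBBBBBBBBBBBBBBBBBBBB
196 BBBBBBBBBBBBBBBBBBddddddddddddddddddddddddddddddddddBBBBBBBBBBBBBBBBBB
202 BBBBBBBBBBBBBBBBdddddddddddddddddddddddddddddddddddddBBBBBBBBBBBBBBBBB
208 BBBBBBBBBBBBBBBgdddddddddddddddddddddddddddddddddddddddBBBBBBBBBBBBBBB
214 BBBBBBBBBBBBBBBgdddddddddddddddddddddddddddddddddddddddBBBBBBBBBBBBBBB
220 BBBBBBBBBBBBBBBgddddddddddddddddddddddddddddddddddddddBBBBBBBBBBBBBBBB
226 BBBBBBBBBBBBBBBddddddddddddBBBBBBBBBBBBBBBBdddddddddddBBBBBBBBBBBBBBBB
232 BBBBBBBBBBBBBBBddddddddddddBBBBBBBBBBBBBBBBdddddddddddBBBBBBBBBBBBBBBB
238 BBBBBBBBBBBBBBBgddddddddddddddddddddddddddddddddddddddBBBBBBBBBBBBBBBB
244 BBBBBBBBBBBBBBBBddddddddddddddddddddddddddddddddddddddBBBBBBBBBBBBBBBB
250 BBBBBBBBBBBBBBBBdddddddddddddddddgggddddddddddddddddddBBBBBBBBBBBBBBBB
256 BBBBBBBBBBBBBBBBddddddddd....................dddddddddBBBBBBBBBBBBBBBB
```

The stand hole, blade and collar are all centred within a pixel or two (columns 323–325). Lowering.

Request:
drive_tool([
  [[0, 0, -0.15], 0],
  [[0, 0, -0.27], 0],
  [[0, 0, -0.33], 0],
  [[0, 0, -0.4], 0],
  [[0, 0, -0.48], 0],
  [[0, 0, -0.56], 0],
  [[0, 0, -0.64], 0],
  [[0, 0, -0.7], 0],
  [[0, 0, -0.73], 0],
  [[0, 0, -0.735], 0],
  [[0, 0, -0.735], 0],
  [[0, 0, -0.735], 0],
])

```text
time: 25.75
tcp_pos: [0.5004, -0.2719, 0.0895]
tcp_rot: [[0.263, 0.965, 0.0], [0.965, -0.263, -0.0], [-0.0, 0.0, -1.0]]
ft_force: [0.5, -1.2, -0.7]
width: 0.024
grip_force: 45.0
```

```bash
python3 st.py
```

```text
25.75 [ 0.5004 -0.2719  0.0895] yaw -15.25 tilt [ 0.0004 -0.0002] j7 0.6382532534785318 F [ 0.47 -1.19 -0.68] M [-0.058  0.055 -0.05 ] 0.024029367362123178 44.99945850111544
```

Request:
drive_tool([
  [[0, 0, -0.008], 0],
  [[0, 0, -0.008], 0],
])

```text
time: 26.0
tcp_pos: [0.5004, -0.2719, 0.0887]
tcp_rot: [[0.263, 0.965, 0.0], [0.965, -0.263, -0.0], [0.0, 0.0, -1.0]]
ft_force: [0.1, 0.2, 2.2]
width: 0.0236
grip_force: 45.0
```

Request:
drive_tool([
  [[0, 0, 0], 0],
  [[0, 0, 0], 0],
  [[0, 0, 0], 0],
  [[0, 0, 0], 0],
  [[0, 0, 0], 0],
  [[0, 0, 0], 0],
], claw=0)

```text
time: 26.75
tcp_pos: [0.5002, -0.2718, 0.0884]
tcp_rot: [[0.263, 0.965, -0.0], [0.965, -0.263, 0.0], [0.0, -0.0, -1.0]]
ft_force: [-0.2, 1.2, 0.3]
width: 0.0817
grip_force: 0.0
```

Request:
drive_tool([
  [[0, 0, 0.1], 0],
  [[0, 0, 0.3], 0],
  [[0, 0, 0.6], 0],
  [[0, 0, 1], 0],
  [[0, 0, 1], 0],
])

```text
time: 27.38
tcp_pos: [0.5021, -0.2732, 0.1926]
tcp_rot: [[0.263, 0.965, 0.006], [0.965, -0.263, -0.002], [-0.001, 0.007, -1.0]]
ft_force: [-1.1, -0.1, -0.0]
width: 0.0881
grip_force: 0.0
```

Request:
drive_tool([
  [[0, 0.4, 0.4], 0],
  [[0, 0.8, 0.6], 0],
  [[0, 0.8, 0.6], 0],
  [[0, 0.8, 0.6], 0],
])

```text
time: 27.88
tcp_pos: [0.4998, -0.1922, 0.2483]
tcp_rot: [[0.263, 0.965, -0.0], [0.965, -0.263, -0.0], [-0.0, -0.0, -1.0]]
ft_force: [-0.0, -0.7, -0.2]
width: 0.088
grip_force: 0.0
```

```bash
python3 st.py; python3 - <<'E'
from h import *
S=cam("scene");D=cam("side");C=cam("wrist")
I={"scene":(viewer.get_image("scene"),S),"side":(viewer.get_image("side"),D),"wrist":(viewer.get_image("wrist"),C)}
for n,(a,c) in I.items():
    cv2.imwrite(f"pics/f_{n}.png",a);h=cv2.cvtColor(a,cv2.COLOR_BGR2HSV);m=cv2.inRange(h,(4,150,60),(15,255,255))
    if n!="wrist":
        o=cv2.imread("pics/%s.png"%n);mo=cv2.inRange(cv2.cvtColor(o,cv2.COLOR_BGR2HSV),(4,150,60),(15,255,255))
    for k,mm in(("now",m),)+((("start",mo),) if n!="wrist" else ()):
        for q in cv2.findContours(mm,cv2.RETR_EXTERNAL,cv2.CHAIN_APPROX_NONE)[0]:
            if cv2.contourArea(q)>30:
                r=cv2.boundingRect(q)
                u=proj(c,(.5003,-.271,.11))
                if abs(r[0]+r[2]/2-u[0])<50 and abs(r[1]+r[3]/2-u[1])<60:print(n,k,cv2.contourArea(q),r,cv2.minAreaRect(q),u)
E
```

```text
27.875 [ 0.4998 -0.1922  0.2483] yaw -15.26 tilt [-0.0003 -0.0003] j7 0.34660096724546197 F [-0.   -0.73 -0.17] M [-0.105  0.089 -0.024] 0.08804695775673047 0.0
scene now 139.0 (201, 216, 11, 24) ((206.0904083251953, 227.85890197753906), (23.187679290771484, 8.270098686218262), 83.9909896850586) [206.87156421 225.78996009]
scene start 148.0 (202, 216, 11, 25) ((207.0148468017578, 228.14852905273438), (23.781389236450195, 8.358312606811523), 84.2894058227539) [206.87156421 225.78996009]
side now 352.0 (293, 269, 15, 33) ((300.0, 285.0), (32.0, 14.0), 90.0) [300.45543925 283.40068435]
side start 338.5 (293, 269, 16, 32) ((300.52215576171875, 284.83184814453125), (30.864816665649414, 15.033293724060059), 86.18592071533203) [300.45543925 283.40068435]
wrist now 1143.0 (334, 286, 33, 57) ((350.0, 314.0), (56.0, 32.0), 90.0) [349.71518428 313.65910728]
```

```bash
python3 - <<'E'
from h import *
for n in("scene","side"):
    a=cv2.imread(f"pics/f_{n}.png");h=cv2.cvtColor(a,cv2.COLOR_BGR2HSV);c=cam(n)
    for nm,p,m in(("tab",(.5285,-.0265,.034),cv2.inRange(h,(0,140,40),(5,255,255))|cv2.inRange(h,(172,140,40),(180,255,255))),("lug/headL",(.581,.021,.035),cv2.inRange(h,(14,110,50),(34,255,255))),("lug/headR",(.549,-.095,.035),cv2.inRange(h,(14,110,50),(34,255,255)))):
        u=proj(c,p);print(n,nm,"expect",u.round(1))
        for q in cv2.findContours(m,cv2.RETR_EXTERNAL,cv2.CHAIN_APPROX_NONE)[0]:
            r=cv2.boundingRect(q)
            if cv2.contourArea(q)>8 and abs(r[0]+r[2]/2-u[0])<18 and abs(r[1]+r[3]/2-u[1])<14:print("   ",cv2.contourArea(q),r,(r[0]+r[2]/2,r[1]+r[3]/2))
E
```

```text
scene tab expect [311.2 237.5]
    81.0 (302, 235, 16, 8) (310.0, 239.0)
scene lug/headL expect [338.  243.8]
    106.5 (325, 239, 18, 12) (334.0, 245.0)
scene lug/headR expect [288.1 247.5]
    110.0 (282, 243, 19, 11) (291.5, 248.5)
side tab expect [302.3 243.4]
    17.0 (300, 238, 4, 13) (302.0, 244.5)
side lug/headL expect [322.2 229.6]
    100.0 (315, 226, 14, 16) (322.0, 234.0)
side lug/headR expect [315.3 259.3]
    87.0 (309, 254, 13, 13) (315.5, 260.5)
```

```bash
python3 -c "
from cell import env
print(env.sign_off())"
```

```text
the job is handed in; nothing more can be done
None
```

The job is handed in, with no verdict returned: by my measurements the carrier is against the stop, both clamp screws are at their end stops with the lugs over the carrier, and the orange driver hangs back in its grey stand.

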